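Clip a depositor nozzle for a bore check and hold the lamp shutter half open

ROBOT

A 7-joint arm with a two-finger parallel gripper is mounted at the origin on the work surface. World frame = base frame: x ahead of the robot, y to its left, z up, the work surface at z = 0. Lengths are in m, angles in rad, forces in N, time in s.
With the tool pointing down it reaches from about 0.4 to 0.85 m from the base axis. Payload 10.4 kg.
Tool frame: the origin (TCP) lies midway between the tips of the shut fingers; the grasp point (between the pads) lies 19 mm behind it; z points along the fingers, y is the direction in which the jaws open and shut (so a half turn about z gives the same grasp; the last joint's range is limited). The gripper opens to 85 mm and grips with 20 to 120 N. Pads are 22 mm wide; open, the fingers measure 114 mm over their backs; the gripper's body (76 mm by 85 mm) begins 54 mm behind the grasp point. The pads swing forward as they close: fully open they stand 13 mm farther back than shut.
Start: joints at [1.115, 0.332, -0.065, 1.46, 0.022, 1.35, -0.088], TCP at [0.262, -0.567, 0.21] pointing down, gripper open.
Joint ranges: [-2.6, 2.6], [-0.5, 2.12], [-1.47, 1.34], [0.16, 2.42], [-1.27, 4.41], [0.06, 2.06], [-2.6, 2.6]. Speed limits (rad/s): [2.22, 2.22, 2.79, 2.79, 3.14, 3.14, 3.14].

INTERFACE

Orientations are given as a unit quaternion [x, y, z, w].
In Python, from workcell import manip, viewer gives the robot as it stands.
- The arm moves only by the tool move_arm, never from a script. Its argument "deltas" is a list of rows, each a list of 7 numbers: the shift along the tool's x, y, z in m, then the turn, a rotation vector about the tool's x, y, z in degrees, then the opening, from -1 (shut) to 1 (fully open). In form: [[dx, dy, dz, wx, wy, wz, gripper], ...]. A call has 1 to 10 rows; each row shifts and turns the commanded pose from where the row before left it, along the tool's axes as they then stand; what a row does not reach is not made up. A row lasts 1/8 s, in which the tool goes at most 62.5 mm and 10.7 degrees, less where a joint would pass 70% of its speed; a pose out of reach is approached as far as the arm can. A call with a gripper value outside its range is refused whole. The fingers move at their own pace and stop on an object; "force" is the grip in N (left out, the last holds). Time passes only in rows, so rows that do not move let the fingers close. It gives the time, the measured TCP pose, the force and the opening at its end, in the units of the state.
- manip.get_obs(): the state, without advancing time (a new reading comes with each control period).
- viewer.camera(name): name is "side" or "top"; returns (picture, depth): 480x640x3 uint8, red, green, blue; 480x640 float32, m along the optical axis (not along the pixel's ray), 0 where there is no reading.
- viewer.calibration(name): a dict with "fx", "fy", "cx", "cy" (pixels), "dist" ([k1, k2, p1, p2, k3] as OpenCV has them; the pictures are not rectified), "R" (3x3) and "t" (3): a world point X has camera coordinates R X + t. Camera axes: x right, y down, z forward; pixel columns grow to the right and rows downward; lengths in m; the calibration is good to about 2 mm. A picture is of the moment at which its call begins. calibration takes no time and is no camera call.
- manip.hand_in(): hands the job in, once; it reports no verdict.
The state is a dict: "clock": time; "joint_pos": joint angles; "joint_velocities": joint speeds; "tau": joint torques, N m; "position": TCP position; "ee_rot": TCP orientation; "ft_force": force on the tool from outside, world axes, zero at the start; "torque": the same for the moment, N m; "grip_width": opening from 0.0 (shut) to 1.0 (fully open).
Only numpy, scipy, OpenCV 4.12 (cv2) and the standard library are available. Lean on these libraries where they do the work, as an engineer would, in place of code of your own. Each camera call takes 0.05 s, during which the arm holds its last target.

TASK

Take the steel nozzle from its white cradle, lay it over the fork clip on the checking stand with its tip towards the lamp box and its head beyond the outer fork, push it down past the sprung jaw until it sits at the bottom of both forks with the jaw snapped shut over it, and let go of it. Then slide the lamp box's sprung shutter open to half travel, where its pointer meets the long middle mark, and hold it there against the spring: finish while still holding it, do not let go. Leave the jar, beaker, scraper and mould tray where they are.

Things in the scene. Friction and masses are not known exactly. Their poses are not given: they have to be found in the camera images.
- nozzle: Loose stainless nozzle, about 110 g: round tube 12 mm in diameter with a thicker head. Origin on the tube's axis, where it can be gripped; its y axis runs along the tube to the tip. Tube from y = -50 mm to the tip at y = +60 mm; head, 22 mm in diameter, from y = -72.5 to -50 mm. At first it lies level in the cradle, axis 60 mm above the table.
- nozzle_tip (a point): Centre of the plain tip end of the nozzle, 60 mm along +y from the nozzle's origin.
- cradle: White fixed cradle: base 60 x 100 x 8 mm (x, y, z) with two uprights 8 mm thick at y = -38 and +38 mm (30 mm wide, 54 mm high, with 8 mm ears beside the tube). The nozzle lies along its y in the notches, free between the uprights. Origin at the underside's centre, z up.
- stand: Fixed checking stand: aluminium base 8 mm thick, x from -65 to 110 mm, y from -72 to 142 mm; origin on the table below the middle of the fork clip, z up. On it the clip (see clip_seat) and a white lamp box: x from -47 to 102 mm, y from 77 to 137 mm, flat top at 64 mm; its window looks to -y at the nozzle's tip. Small screw heads and a spring barrel are only details.
- clip_seat (a point): Place of the seated nozzle's origin, stand frame (0, 0, 45 mm); axes as the stand's; the nozzle's y points along this y (15 mm off along y is all right). Two steel forks 6 mm thick at stand y = -35 and +35 mm have open-topped slots 14 mm wide about x = 0: bottom at 39 mm, straight sides to 64 mm, lead-ins flaring to x = +-19 mm at 74 mm. The nozzle's head lies outside the fork at -35.
- jaw (a joint): Hinge of the sprung jaw, rad: 0 shut, up to 1.0 swung down and aside. A finger 6 mm thick, 18 mm long, outside the fork nearer the lamp box (stand y = 42 mm), pivot at stand x = 13, z = 70 mm. A nozzle pushed down swings it about 0.75 rad aside (8 to 15 N of push); it snaps back over the tube only when that is within about 1 mm of the slot bottom, and then keeps it in.
- jaw_tip (a point): Centre of the jaw's rounded end (3 mm radius); over the slot at stand x = -2, z = 60 mm when shut.
- shutter (a joint): Travel of the shutter in m: 0 shut, 0.060 fully open, half travel 0.030; grows as it slides along the stand's +x. A spring shuts it: about 3 N at the start, 7.5 N at half travel, 12 N fully open. It shuts by itself when released.
- shutter_grip (a point): Point on the shutter's black upright grip block, moving with it: on its vertical centre line, 90 mm above the table. The block is 16 (x) x 14 (y) x 40 mm (z) in the stand's axes, from 67 to 107 mm above the table, at stand y = 76 mm, x = 0 when shut, at the edge of the lamp box's top. A thin pointer on it reaches over the box top to the marks.
- half_mark (a point): Point on the lamp box's top edge at half travel (stand x = 30, y = 76, z = 64 mm): the shutter grip is then straight above it. Dark marks on the box top behind it show shut (stand x = 0), half (x = 30 mm, the longest) and fully open (x = 60 mm), with short quarter marks between.
- jar: Bystander: lidded clear glass jar, 60 mm wide, 85 mm tall, origin at its underside. Leave alone.
- beaker: Bystander: open steel beaker, 68 mm wide, 85 mm tall, origin at its underside. Leave alone.
- scraper: Bystander: spatula-like scraper lying flat, handle to its own -x. Leave alone.
- mould: Bystander: flat green mould tray 180 x 140 x 12 mm, origin at its underside. Leave alone.
Not all that is in view belongs to the job. Of the things that look like the nozzle, the middle-sized one is meant.

How it is judged:
By the outcome, as a careful person would: the job done as asked, in the order asked, and still so for the second after the job is handed in, while the arm keeps its last pose, push and grip.
It also fails if it takes over 50 s, if anything falls off the work surface, if the arm or the gripper's body presses on something with over 40 N, if the wrist force passes 120 N, or if a joint passes its speed limit or range.

## Working session

There is one attempt and no reset: what is moved stays moved. The work goes in short steps, Python scripts to look and compute and a tool call to move; the robot and the scene stay as the last step left them, time stands still between calls to the robot, and variables do not carry over. Pictures are saved under pics/ and viewed, and the job is handed in when it is done.

Besides the shell and the picture viewer there is one more tool, called after "Call:" as a command line: name --pt "numbers of a row" for each row, then --argument value for the rest. move_arm: Moves the arm, as the interface text tells. Its arguments: {"type":"object","properties":{"deltas":{"type":"array"},"force":{"type":"number"}},"required":["deltas"]}

```bash
mkdir -p pics; ls
cat > h.py <<'E'
import numpy as np, cv2
from workcell import manip, viewer
def snap(n,f):
    p,d=viewer.camera(n); cv2.imwrite('pics/%s.png'%f,p[:,:,::-1]); np.savez('pics/%s.npz'%f,p=p,d=d); return p,d
def K(c): return np.array([[c['fx'],0,c['cx']],[0,c['fy'],c['cy']],[0,0,1.]])
def ray(n,uv):
    c=viewer.calibration(n); R=np.array(c['R']);t=np.array(c['t'])
    q=cv2.undistortPoints(np.array(uv,float).reshape(-1,1,2),K(c),np.array(c['dist'],float)).reshape(-1,2)
    d=np.c_[q,np.ones(len(q))]@R
    return -R.T@t,d
def plane(n,uv,z):
    o,d=ray(n,uv); return o+d*((z-o[2])/d[:,2])[:,None]
def depthpt(n,uv,dep):
    o,d=ray(n,uv); return o+d*np.array([dep[int(round(v)),int(round(u))] for u,v in np.array(uv).reshape(-1,2)])[:,None]
def proj(n,X):
    c=viewer.calibration(n); r,_=cv2.Rodrigues(np.array(c['R'],float))
    return cv2.projectPoints(np.array(X,float).reshape(-1,1,3),r,np.array(c['t'],float),K(c),np.array(c['dist'],float))[0].reshape(-1,2)
E
python3 - <<'E'
from h import *
snap('top','t0');snap('side','s0')
print(manip.get_obs())
for n in('top','side'): print(viewer.calibration(n))
E
```

```text
pics
{'clock': 0.1, 'joint_pos': array([ 1.11541395,  0.33277808, -0.06474808,  1.46082652,  0.02165785,
        1.34990174, -0.08848247]), 'joint_velocities': array([ 0.00017171, -0.00054624, -0.00154883, -0.00159051, -0.00038516,
       -0.00046403,  0.00092177]), 'tau': array([ 1.33219306e-03, -6.26746058e+01,  4.90985450e-02, -3.92432392e+01,
        1.63779734e-02,  6.89036620e-03, -2.37804238e-05]), 'position': array([ 0.26198273, -0.5670586 ,  0.20902947]), 'ee_rot': array([ 9.76668342e-01,  2.14752367e-01, -1.76679925e-04, -5.81859485e-04]), 'ft_force': array([-0.24430458, -0.5982062 ,  0.08885663]), 'torque': array([ 0.04394867, -0.02128041, -0.02660698]), 'grip_width': 0.9968876561690072}
{'fx': 448.25964051847865, 'fy': 448.25964051847865, 'cx': 318.37074176074344, 'cy': 241.62062142018496, 'dist': array([-0.04692068,  0.        ,  0.        ,  0.        ,  0.        ]), 'R': array([[-6.99287950e-02, -9.97551642e-01,  8.27529984e-04],
       [-9.76584234e-01,  6.82897326e-02, -2.04009184e-01],
       [ 2.03453185e-01, -1.50742692e-02, -9.78968625e-01]]), 't': array([0.06529623, 0.5262431 , 1.242815  ])}
{'fx': 602.2418189578447, 'fy': 602.2418189578447, 'cx': 313.25229623736465, 'cy': 239.31477070779417, 'dist': array([-0.09871646,  0.        ,  0.        ,  0.        ,  0.        ]), 'R': array([[ 0.99045167, -0.13615206,  0.02163598],
       [-0.07594312, -0.66983023, -0.73862041],
       [ 0.11505712,  0.72992471, -0.67377428]]), 't': array([-0.52165933,  0.12642181,  1.34737254])}
```

View pics/t0.png

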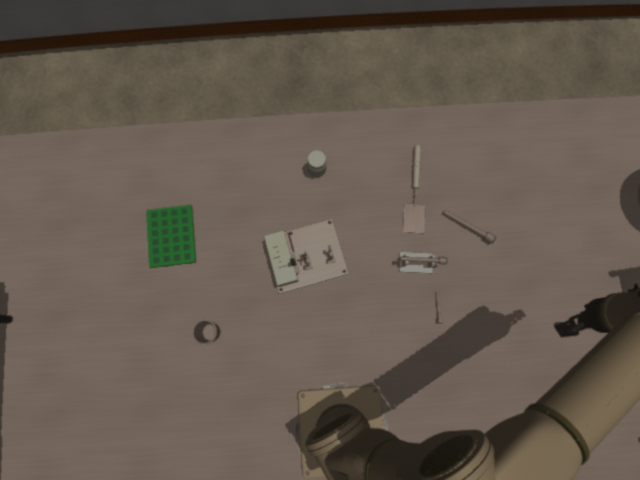

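View pics/s0.png

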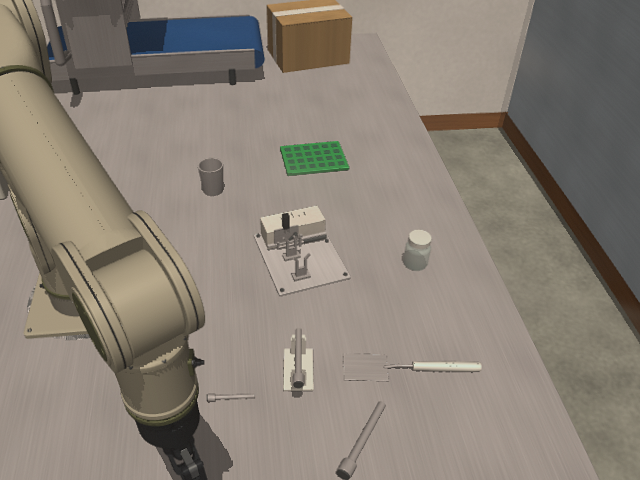

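The top view shows the cradle with the middle-sized nozzle at (417,262), its head on the right at (443,261). The stand is at (305,257) with its lamp box on the left at (281,258). The large look-alike is at (470,227) and the small one at (437,307). I'll zoom in to measure.

Run:
```python
import cv2
a=cv2.imread('pics/t0.png');b=cv2.imread('pics/s0.png')
cv2.imwrite('pics/z1.png',cv2.resize(a[210:305,255:355],(800,760)[:2],interpolation=cv2.INTER_CUBIC)[:600] if 0 else cv2.resize(a[215:297,255:365],None,fx=7,fy=7,interpolation=cv2.INTER_CUBIC))
cv2.imwrite('pics/z2.png',cv2.resize(a[235:290,380:460],None,fx=10,fy=10,interpolation=cv2.INTER_CUBIC))
cv2.imwrite('pics/z3.png',cv2.resize(b[195:300,240:360],None,fx=5.5,fy=5.5,interpolation=cv2.INTER_CUBIC))
cv2.imwrite('pics/z4.png',cv2.resize(b[315:405,250:350],None,fx=6,fy=6,interpolation=cv2.INTER_CUBIC))
```

```text
(no output)
```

View pics/z1.png

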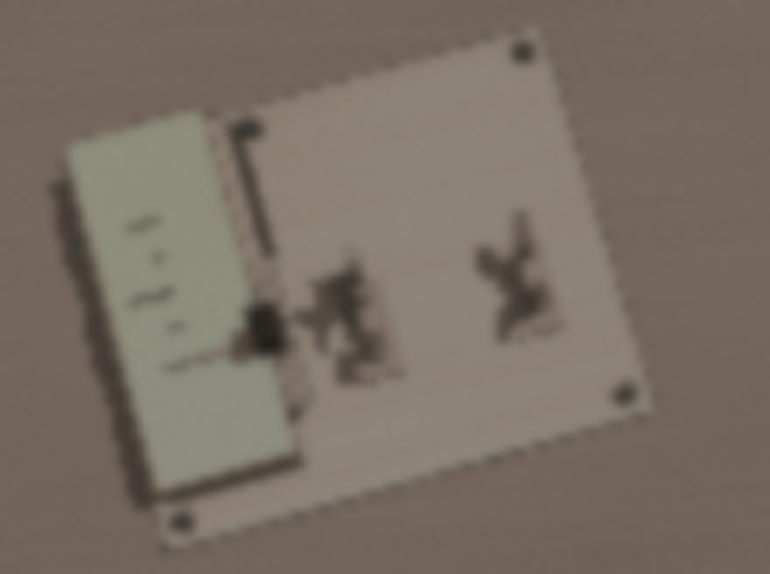

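View pics/z2.png

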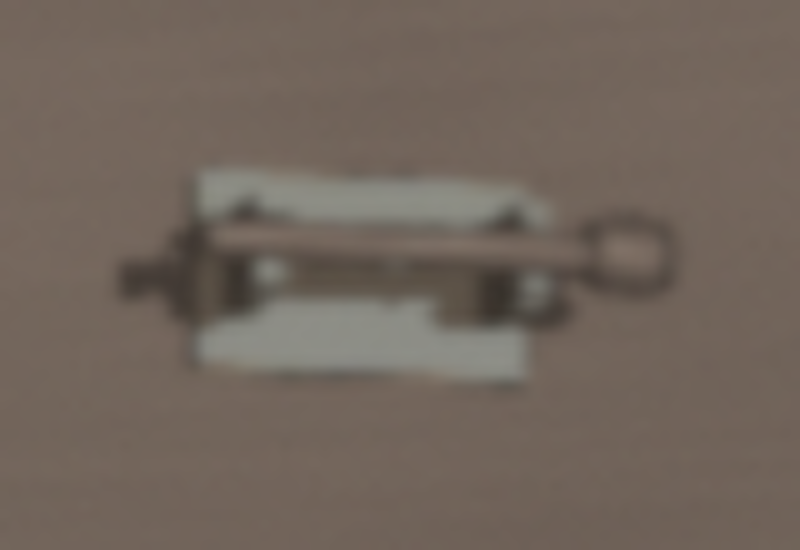

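View pics/z3.png

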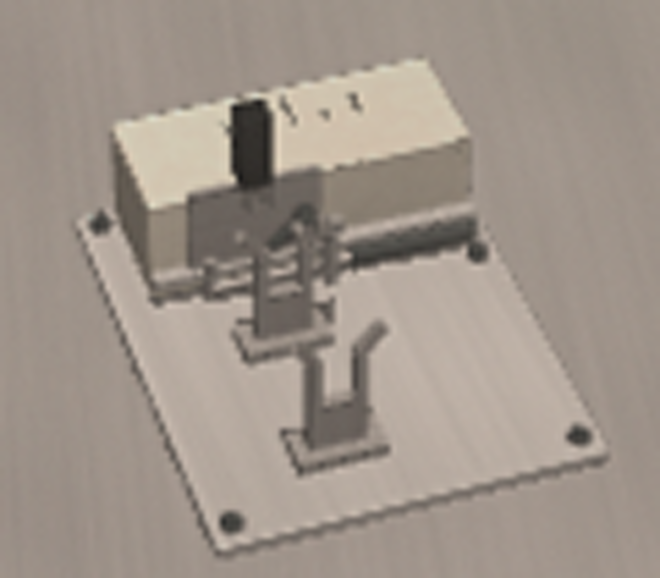

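View pics/z4.png

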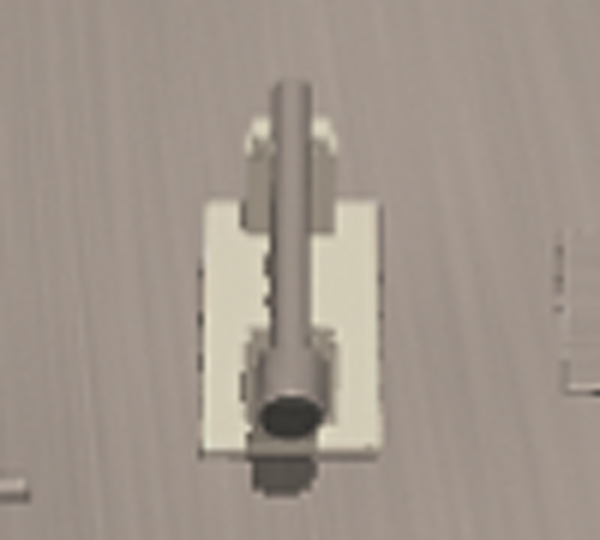

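```bash
cat > m.py <<'E'
from h import *
def un(z,s,o): return (np.array(z,float)+.5)/s-.5+np.array(o)
def fit(L,W):
    L=np.array(L)/1e3;W=np.array(W)[:,:2];a=L.mean(0);b=W.mean(0)
    l=L-a;w=W-b; th=np.arctan2((l[:,0]*w[:,1]-l[:,1]*w[:,0]).sum(),(l*w).sum())
    R=np.array([[np.cos(th),-np.sin(th)],[np.sin(th),np.cos(th)]]);t=b-R@a
    return th,t,(W-(L@R.T+t))*1e3
box=[(102,137),(102,77),(-47,77),(-47,137)]
T=np.r_[plane('top',un([(540,28),(650,408),(165,548)],7,(255,215)),.008),plane('top',un([(68,148),(200,112),(297,457),(155,492)],7,(255,215)),.064)]
LT=[(110,-72),(-65,-72),(-65,142)]+box
S=np.r_[plane('side',un([(608,457),(220,553),(77,222)],5.5,(240,195)),.008),plane('side',un([(428,60),(472,137),(150,208),(112,128)],5.5,(240,195)),.064)]
for n,l,w in(('top',LT,T),('side',LT,S),('both',LT+LT,np.r_[T,S])):
    th,t,r=fit(l,w);print(n,np.degrees(th),t,r.round(1).tolist())
N=plane('top',un([(672,256),(190,237)],10,(380,235)),.06);print('noz top head,tip',N)
N=plane('side',un([(290,415),(292,82)],6,(250,315)),.06);print('noz side',N)
C=plane('side',un([(203,200),(380,200),(383,455),(200,455)],6,(250,315)),.008);print(C,C.mean(0))
C=plane('top',un([(197,172),(540,192),(527,382),(195,365)],10,(380,235)),.008);print(C,C.mean(0))
E
python3 m.py
```

```text
top 11.968219378563646 [0.48531175 0.03037826] [[-0.3, -0.4], [2.3, 2.1], [2.0, 0.2], [-1.0, -2.8], [-2.0, 0.8], [-1.6, 0.4], [0.6, -0.4]]
side 11.998913059539396 [0.48935691 0.02636641] [[-2.1, -0.9], [1.6, 0.2], [1.1, -0.7], [-0.1, -1.2], [-0.8, 2.2], [0.2, 2.1], [0.2, -1.8]]
both 11.983597092194769 [0.48733437 0.02837233] [[-2.4, 1.5], [0.3, 4.1], [0.0, 2.3], [-3.0, -0.8], [-4.0, 2.8], [-3.6, 2.5], [-1.3, 1.7], [-0.0, -2.9], [3.6, -1.8], [3.0, -2.7], [1.9, -3.1], [1.1, 0.2], [2.2, 0.1], [2.2, -3.8]]
noz top head,tip [[ 0.44849187 -0.3349871   0.06      ]
 [ 0.46378841 -0.1971322   0.06      ]]
noz side [[ 0.45099348 -0.33093126  0.06      ]
 [ 0.46738604 -0.19898258  0.06      ]]
[[ 0.4359528  -0.2051519   0.008     ]
 [ 0.49661348 -0.2124024   0.008     ]
 [ 0.48352974 -0.31504566  0.008     ]
 [ 0.42449633 -0.30787816  0.008     ]] [ 0.46014809 -0.26011953  0.008     ]
[[ 0.49139597 -0.21139477  0.008     ]
 [ 0.47810459 -0.31351844  0.008     ]
 [ 0.42147074 -0.30270599  0.008     ]
 [ 0.43356435 -0.20463798  0.008     ]] [ 0.45613391 -0.2580643   0.008     ]
```

```bash
cat > g.py <<'E'
import sys
from h import *
from scipy.spatial.transform import Rotation as Ro
def go(x,y,z,yaw):
    # tool y along world angle yaw; tool z down
    o=manip.get_obs(); R=Ro.from_quat(o['ee_rot']); p=np.array(o['position'])
    a=np.radians(yaw); ty=np.array([np.cos(a),np.sin(a),0]);tz=np.array([0,0,-1.]);tx=np.cross(ty,tz)
    Rt=Ro.from_matrix(np.c_[tx,ty,tz])
    d=np.array([x,y,z])-p
    print('t',round(o['clock'],2),'p',p.round(4),'ft',np.round(o['ft_force'],1),'w',round(o['grip_width'],3),'yaw',np.degrees(np.arctan2(*R.as_matrix()[[1,0],1])).round(2))
    print('shift in tool mm',(R.inv().apply(d)*1e3).round(1),' rot deg',np.degrees((R.inv()*Rt).as_rotvec()).round(2),' shift after rot',(Rt.inv().apply(d)*1e3).round(1))
if __name__=='__main__': go(*map(float,sys.argv[1:5]))
E
python3 g.py .4597 -.2494 .15 -6.9
```

```text
t 0.1 p [ 0.262  -0.5671  0.209 ] ft [-0.2 -0.6  0.1] w 0.997 yaw -65.2
shift in tool mm [ 312.7 -205.3   59.2]  rot deg [-7.00e-02 -3.00e-02 -5.83e+01]  shift after rot [339.1 158.1  59. ]
```

Call:
move_arm --pt "0.031 -0.0205 0.003 0 0 0 1" --pt "0.031 -0.0205 0.003 0 0 0 1" --pt "0.031 -0.0205 0.003 0 0 0 1" --pt "0.031 -0.0205 0.003 0 0 0 1" --pt "0.031 -0.0205 0.003 0 0 0 1" --pt "0.031 -0.0205 0.003 0 0 0 1" --pt "0.031 -0.0205 0.003 0 0 0 1" --pt "0.031 -0.0205 0.003 0 0 0 1" --pt "0.031 -0.0205 0.003 0 0 0 1" --pt "0.031 -0.0205 0.003 0 0 0 1"

```text
clock: 1.35
position: [0.4579, -0.2501, 0.1794]
ee_rot: [0.977, 0.215, -0.0, -0.0]
ft_force: [0.2, -0.1, -1.1]
grip_width: 1.003
```

Call:
move_arm --pt "0 0 0 0 0 -9.7 1" --pt "0 0 0 0 0 -9.7 1" --pt "0 0 0 0 0 -9.7 1" --pt "0 0 0 0 0 -9.7 1" --pt "0 0 0 0 0 -9.7 1" --pt "0 0 0 0 0 -9.7 1" --pt "0 0 0 0 0 0 1"

```text
clock: 2.22
position: [0.4574, -0.2512, 0.1794]
ee_rot: [0.749, 0.662, -0.0, -0.0]
ft_force: [0.2, -0.4, -0.4]
grip_width: 1.001
```

```bash
python3 g.py .4597 -.2494 .1 -6.9;python3 - <<'E'
from h import *
a,_=snap('top','t1');b,_=snap('side','s1')
cv2.imwrite('pics/z5.png',cv2.resize(a[215:300,375:475,::-1],None,fx=7,fy=7,interpolation=cv2.INTER_CUBIC))
cv2.imwrite('pics/z6.png',cv2.resize(b[200:420,200:420,::-1],None,fx=2.7,fy=2.7,interpolation=cv2.INTER_CUBIC))
E
```

```text
t 2.23 p [ 0.4574 -0.2512  0.1794] ft [ 0.2 -0.4 -0.4] w 1.001 yaw -7.06
shift in tool mm [ 2.1  2.1 79.4]  rot deg [-0.03 -0.01 -0.16]  shift after rot [ 2.1  2.1 79.4]
```

View pics/z5.png

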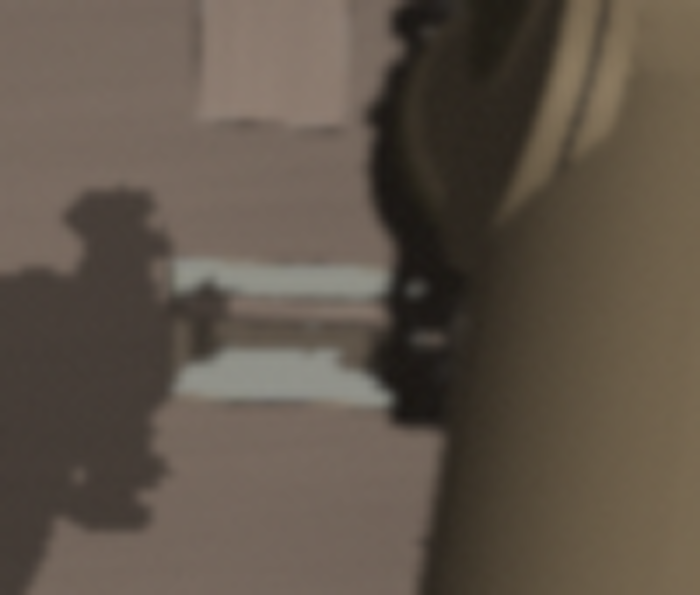

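View pics/z6.png

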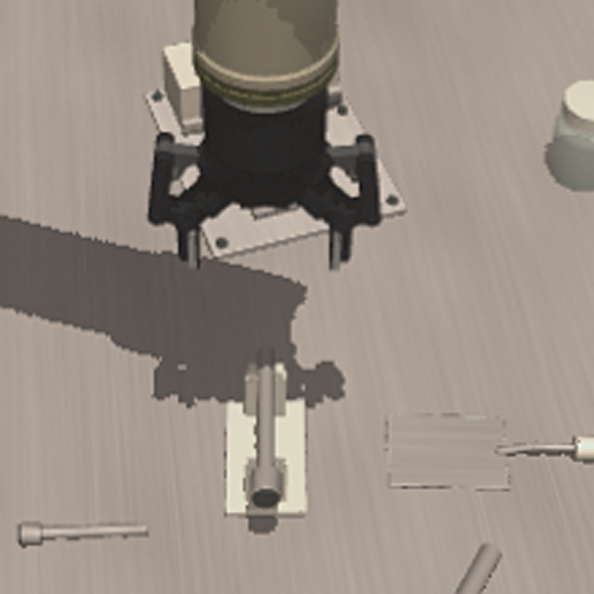

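Run:
```python
from h import *
print(proj('side',[[.4574,-.2512,.1924]]), 'seen 297.8 298.4')
print(proj('side',[[.4574,-.2512,.06],[.4594,-.2512,.06]]))
```

```text
[[296.5064688  304.51954882]] seen 297.8 298.4
[[296.34823871 349.3456829 ]
 [297.36191741 349.24833516]]
```

Call:
move_arm --pt "0.002 0.002 0.02 0 0 0 1" --pt "0 0 0.025 0 0 0 1" --pt "0 0 0.025 0 0 0 1" --pt "0 0 0.02 0 0 0 1" --pt "0 0 0 0 0 0 1"

```text
clock: 2.95
position: [0.4588, -0.249, 0.0884]
ee_rot: [0.75, 0.662, -0.0, -0.001]
ft_force: [-0.0, 1.0, 0.3]
grip_width: 0.999
```

```bash
python3 g.py .4597 -.2494 .041 -6.9;python3 - <<'E'
from h import *
b,_=snap('side','s2')
cv2.imwrite('pics/z7.png',cv2.resize(b[260:410,220:380,::-1],None,fx=4,fy=4,interpolation=cv2.INTER_CUBIC))
E
```

```text
t 2.95 p [ 0.4588 -0.249   0.0884] ft [-0.   1.   0.3] w 0.999 yaw -7.14
shift in tool mm [-0.3  1.  47.4]  rot deg [-0.15 -0.06 -0.24]  shift after rot [-0.3  0.9 47.4]
```

View pics/z7.png

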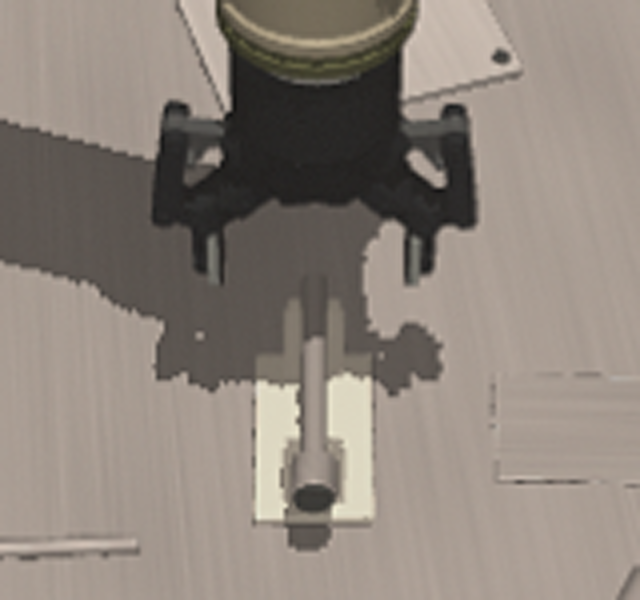

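The fingers at (218,283) and (408,283) in the crop straddle the tube, which is centred at about u=314, so I can descend.

Call:
move_arm --pt "0 0 0.016 0 0 0 1" --pt "0 0 0.016 0 0 0 1" --pt "0 0 0.015 0 0 0 1" --pt "0 0 0 0 0 0 1"

```text
clock: 3.5
position: [0.4588, -0.249, 0.0411]
ee_rot: [0.749, 0.663, -0.0, -0.001]
ft_force: [-0.2, -0.3, 0.3]
grip_width: 1.003
```

```bash
python3 g.py .4597 -.2494 .041 -6.9;python3 - <<'E'
from h import *
b,_=snap('side','s3')
cv2.imwrite('pics/z8.png',cv2.resize(b[260:410,220:380,::-1],None,fx=4,fy=4,interpolation=cv2.INTER_CUBIC))
E
```

```text
t 3.5 p [ 0.4588 -0.249   0.0411] ft [-0.2 -0.3  0.3] w 1.003 yaw -7.0
shift in tool mm [-0.3  0.9  0.1]  rot deg [-0.14 -0.06 -0.1 ]  shift after rot [-0.3  0.9  0.1]
```

View pics/z8.png

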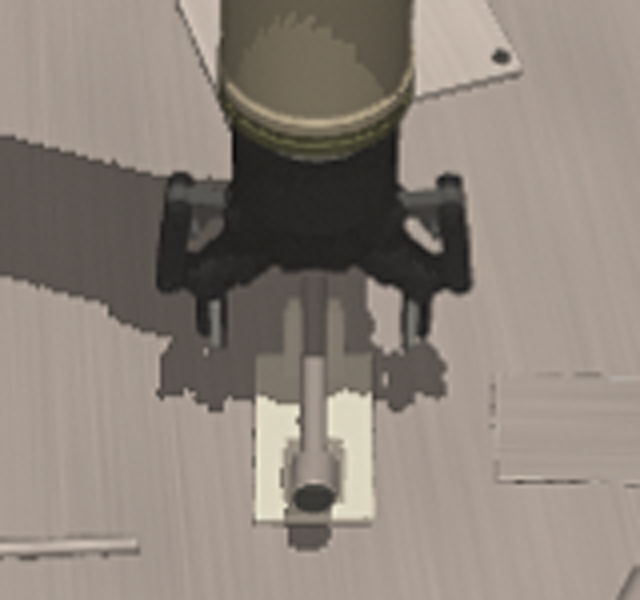

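Inner pads are at u=218 and 408 in the crop, with the tube at 314, so the grasp is centred. Closing with a low force first.

Call:
move_arm --pt "0 0 0 0 0 0 -1" --pt "0 0 0 0 0 0 -1" --pt "0 0 0 0 0 0 -1" --pt "0 0 0 0 0 0 -1" --pt "0 0 0 0 0 0 -1" --pt "0 0 0 0 0 0 -1" --pt "0 0 0 0 0 0 -1" --pt "0 0 0 0 0 0 -1" --force 25

```text
clock: 4.55
position: [0.4606, -0.2499, 0.0441]
ee_rot: [0.749, 0.663, 0.0, 0.001]
ft_force: [-3.2, 2.2, 11.7]
grip_width: 0.003
```

```bash
python3 g.py .4597 -.2494 .041 -6.9;python3 - <<'E'
from h import *
b,_=snap('side','s4')
cv2.imwrite('pics/z9.png',cv2.resize(b[260:410,220:380,::-1],None,fx=4,fy=4,interpolation=cv2.INTER_CUBIC))
E
```

```text
t 4.55 p [ 0.4606 -0.2499  0.0441] ft [-3.2  2.2 11.7] w 0.003 yaw -7.0
shift in tool mm [ 0.4 -1.   3.1]  rot deg [ 0.1   0.06 -0.1 ]  shift after rot [ 0.4 -1.   3.1]
```

View pics/z9.png

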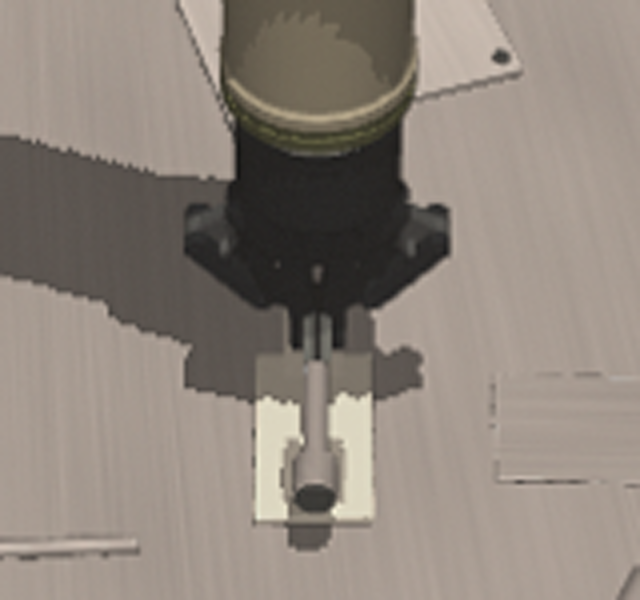

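Run:
```python
from h import *
print(proj('side',[[.4606,-.2499,.0441],[.4606,-.2499,.066],[.4606,-.2399,.066],[.4588,-.249,.0884+.013],[.4588,-.249,.0411+.013]]))
print('seen tip shut ~299.1,349.6; open at .0884: v~330; open at .0411: v~346')
d=np.load('pics/s4.npz')['d']
for v in range(335,370,3): print(v, depthpt('side',[[296,v],[298,v],[299,v],[300,v],[302,v]],d).round(3).tolist())
```

```text
[[297.86096891 353.57270529]
 [297.90331805 346.7829824 ]
 [297.30234273 342.73717862]
 [296.98576377 335.14055395]
 [296.91835123 350.2164261 ]]
seen tip shut ~299.1,349.6; open at .0884: v~330; open at .0411: v~346
335 [[0.456, -0.259, 0.115], [0.46, -0.255, 0.109], [0.462, -0.251, 0.103], [0.463, -0.258, 0.113], [0.467, -0.262, 0.117]]
338 [[0.455, -0.261, 0.109], [0.46, -0.255, 0.101], [0.462, -0.257, 0.102], [0.464, -0.257, 0.102], [0.467, -0.262, 0.107]]
341 [[0.456, -0.259, 0.097], [0.46, -0.259, 0.096], [0.461, -0.262, 0.099], [0.463, -0.26, 0.097], [0.467, -0.26, 0.096]]
344 [[0.456, -0.258, 0.086], [0.46, -0.259, 0.086], [0.463, -0.245, 0.068], [0.463, -0.262, 0.09], [0.467, -0.261, 0.088]]
347 [[0.456, -0.256, 0.074], [0.46, -0.259, 0.077], [0.462, -0.259, 0.077], [0.464, -0.258, 0.076], [0.467, -0.262, 0.08]]
350 [[0.456, -0.255, 0.063], [0.46, -0.257, 0.065], [0.462, -0.258, 0.066], [0.464, -0.257, 0.064], [0.472, -0.224, 0.02]]
353 [[0.455, -0.265, 0.067], [0.459, -0.266, 0.068], [0.461, -0.265, 0.066], [0.463, -0.263, 0.063], [0.472, -0.227, 0.013]]
356 [[0.454, -0.271, 0.065], [0.458, -0.274, 0.068], [0.46, -0.273, 0.066], [0.462, -0.272, 0.065], [0.471, -0.232, 0.01]]
359 [[0.454, -0.276, 0.062], [0.457, -0.279, 0.066], [0.459, -0.28, 0.067], [0.461, -0.278, 0.064], [0.47, -0.24, 0.011]]
362 [[0.453, -0.282, 0.061], [0.457, -0.285, 0.065], [0.459, -0.285, 0.065], [0.46, -0.286, 0.066], [0.47, -0.245, 0.008]]
365 [[0.452, -0.289, 0.062], [0.456, -0.294, 0.068], [0.457, -0.295, 0.068], [0.46, -0.292, 0.064], [0.469, -0.253, 0.008]]
368 [[0.451, -0.299, 0.066], [0.455, -0.3, 0.067], [0.457, -0.301, 0.068], [0.459, -0.301, 0.067], [0.463, -0.299, 0.063]]
```

The reported opening is 0 with an 11.7 N upward push. Depth puts the finger ends at z≈0.066, on top of the tube, while the reported TCP z is 0.044. So the real tips sit about 22 mm above the reported TCP. I'll open and go about 22 mm lower.

Call:
move_arm --pt "0 0 -0.005 0 0 0 1" --pt "0 0 0 0 0 0 1" --pt "0 0 0 0 0 0 1" --pt "0 0 0 0 0 0 1" --pt "0 0 0 0 0 0 1" --pt "0 0 0 0 0 0 1" --pt "0 0 0 0 0 0 1" --force 25

```text
clock: 5.48
position: [0.4598, -0.2495, 0.0477]
ee_rot: [0.749, 0.663, -0.0, 0.0]
ft_force: [1.1, 0.4, 0.0]
grip_width: 0.999
```

```bash
python3 g.py .4597 -.2494 .019 -6.9;python3 - <<'E'
from h import *
b,d=snap('side','s5')
cv2.imwrite('pics/z10.png',cv2.resize(b[260:410,220:380,::-1],None,fx=4,fy=4,interpolation=cv2.INTER_CUBIC))
for u in (272,273,274,275,322,323,324):
  for v in range(336,352,2): 
    X=depthpt('side',[[u,v]],d)[0]
    if X[2]>.04: print(u,v,X.round(3),end=';')
  print()
E
```

```text
t 5.47 p [ 0.4598 -0.2495  0.0477] ft [1.1 0.4 0. ] w 0.999 yaw -7.0
shift in tool mm [ 0.1 -0.1 28.7]  rot deg [ 0.   0.  -0.1]  shift after rot [ 0.1 -0.1 28.7]
272 336 [ 0.411 -0.248  0.104];272 338 [ 0.411 -0.251  0.102];272 340 [ 0.411 -0.248  0.092];
273 336 [ 0.413 -0.255  0.113];273 338 [ 0.412 -0.255  0.107];273 340 [ 0.412 -0.256  0.102];273 342 [ 0.412 -0.253  0.093];273 344 [ 0.412 -0.25   0.082];
274 336 [ 0.414 -0.254  0.111];274 338 [ 0.414 -0.254  0.105];274 340 [ 0.414 -0.254  0.1  ];274 342 [ 0.414 -0.253  0.092];274 344 [ 0.414 -0.253  0.086];
275 336 [ 0.416 -0.253  0.11 ];275 338 [ 0.416 -0.253  0.105];275 340 [ 0.416 -0.255  0.101];275 342 [ 0.416 -0.255  0.095];275 344 [ 0.416 -0.252  0.085];
322 336 [ 0.504 -0.266  0.114];322 338 [ 0.504 -0.268  0.109];322 340 [ 0.505 -0.265  0.1  ];322 342 [ 0.505 -0.263  0.091];322 344 [ 0.505 -0.265  0.087];
323 336 [ 0.506 -0.267  0.114];323 338 [ 0.507 -0.264  0.104];323 340 [ 0.506 -0.267  0.102];323 342 [ 0.507 -0.264  0.091];323 344 [ 0.507 -0.265  0.087];
324 336 [ 0.508 -0.265  0.112];324 338 [ 0.508 -0.266  0.107];324 340 [ 0.508 -0.268  0.103];324 342 [ 0.509 -0.266  0.095];324 344 [ 0.51  -0.263  0.083];
```

View pics/z10.png

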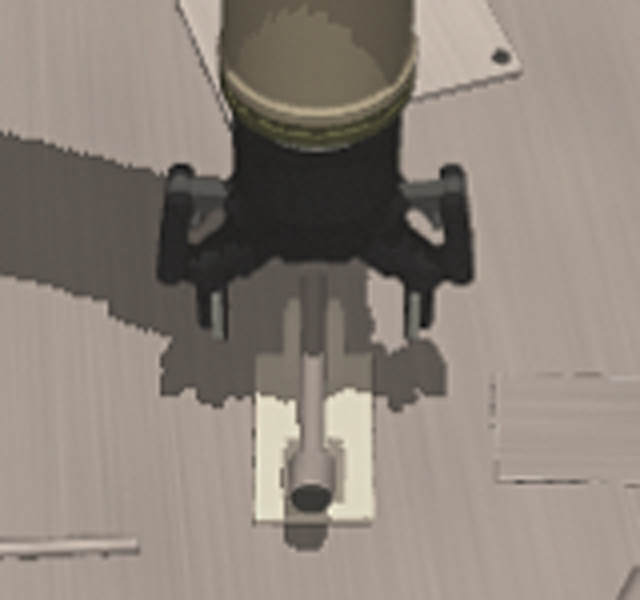

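Call:
move_arm --pt "0 0 0.01 0 0 0 1" --pt "0 0 0.01 0 0 0 1" --pt "0 0 0.008 0 0 0 1" --pt "0 0 0 0 0 0 1"

```text
clock: 6.02
position: [0.4593, -0.2492, 0.0188]
ee_rot: [0.749, 0.663, -0.0, -0.001]
ft_force: [-0.1, -0.1, -0.5]
grip_width: 0.998
```

Call:
move_arm --pt "0 0 0 0 0 0 -1" --pt "0 0 0 0 0 0 -1" --pt "0 0 0 0 0 0 -1" --pt "0 0 0 0 0 0 -1" --pt "0 0 0 0 0 0 -1" --pt "0 0 0 0 0 0 -1" --pt "0 0 0 0 0 0 -1" --pt "0 0 0 0 0 0 -1" --force 25

```text
clock: 7.02
position: [0.4599, -0.2496, 0.0199]
ee_rot: [0.749, 0.663, 0.0, 0.0]
ft_force: [-0.8, 0.6, 3.6]
grip_width: 0.13
```

```bash
python3 g.py .4597 -.2494 .019 -6.9;python3 - <<'E'
from h import *
b,_=snap('side','s6')
cv2.imwrite('pics/z11.png',cv2.resize(b[260:410,220:380,::-1],None,fx=4,fy=4,interpolation=cv2.INTER_CUBIC))
E
```

```text
t 7.03 p [ 0.4599 -0.2496  0.0199] ft [-0.8  0.6  3.6] w 0.13 yaw -7.0
shift in tool mm [ 0.2 -0.2  0.9]  rot deg [ 0.01  0.01 -0.1 ]  shift after rot [ 0.2 -0.2  0.9]
```

View pics/z11.png

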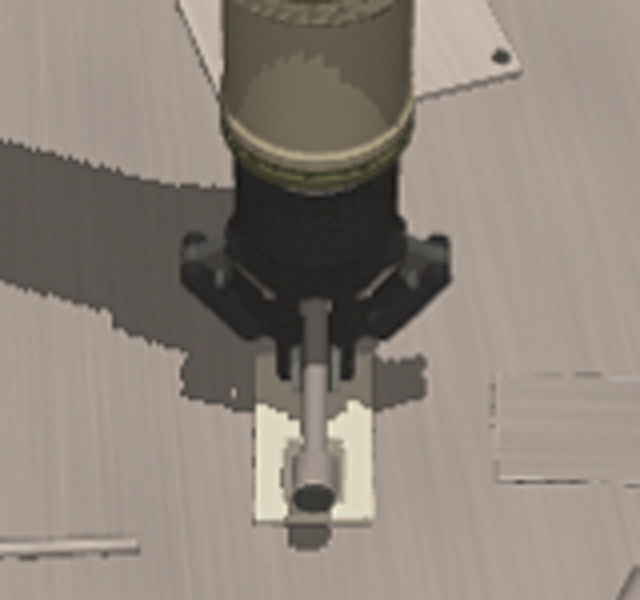

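Gripped: opening 0.13, about 11 mm, with small side forces. Firming the grip and lifting.

Call:
move_arm --pt "0 0 0 0 0 0 -1" --pt "0 0 -0.003 0 0 0 -1" --pt "0 0 -0.02 0 0 0 -1" --pt "0 0 -0.025 0 0 0 -1" --pt "0 0 -0.025 0 0 0 -1" --pt "0 0 -0.025 0 0 0 -1" --pt "0 0 -0.01 0 0 -9.5 -1" --pt "0 0 0 0 0 -9.5 -1" --pt "0 0 0 0 0 0 -1" --force 90

```text
clock: 8.2
position: [0.4595, -0.2494, 0.1275]
ee_rot: [0.63, 0.777, -0.0, -0.0]
ft_force: [-0.5, 0.1, -0.8]
grip_width: 0.102
```

```bash
python3 g.py .4852 .0382 .12 12;python3 - <<'E'
from h import *
b,_=snap('side','s7')
cv2.imwrite('pics/z12.png',cv2.resize(b[220:400,220:400,::-1],None,fx=3.3,fy=3.3,interpolation=cv2.INTER_CUBIC))
E
```

```text
t 8.2 p [ 0.4595 -0.2494  0.1275] ft [-0.5  0.1 -0.8] w 0.102 yaw 11.94
shift in tool mm [276.1  84.6   7.6]  rot deg [-0.02 -0.02 -0.06]  shift after rot [276.   84.9   7.5]
```

View pics/z12.png

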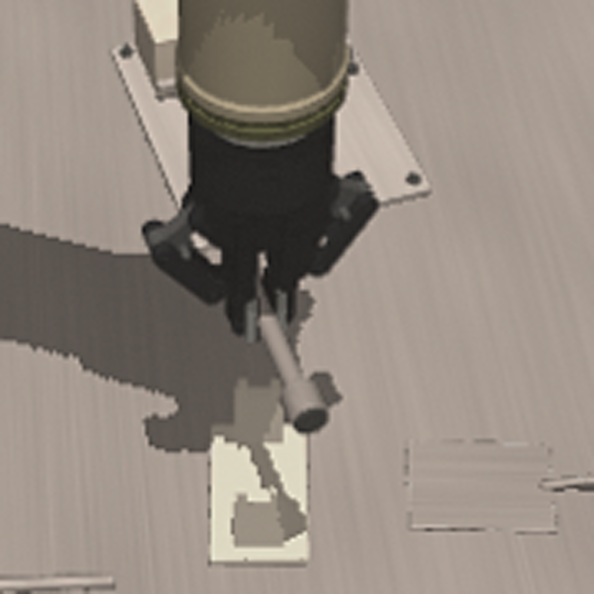

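Run:
```python
from h import *
d=np.load('pics/s7.npz')['d']
def px(z): return (np.array(z,float)+.5)/3.3-.5+220
for z in [(270,325),(277,340),(283,355),(288,370),(296,383),(301,398),(309,418),(243,325),(286,312),(243,334)]:
    u=px(z); print(z,u.round(1),depthpt('side',[u],d)[0].round(4))
```

```text
(270, 325) [301.5 318.1] [ 0.4646 -0.2674  0.1726]
(277, 340) [303.6 322.7] [ 0.4669 -0.2797  0.1741]
(283, 355) [305.4 327.2] [ 0.4685 -0.2925  0.1766]
(288, 370) [306.9 331.8] [ 0.47   -0.3026  0.176 ]
(296, 383) [309.3 335.7] [ 0.4729 -0.3126  0.1769]
(301, 398) [310.9 340.3] [ 0.4744 -0.3217  0.1754]
(309, 418) [313.3 346.3] [ 0.4776 -0.3306  0.1692]
(243, 325) [293.3 318.1] [ 0.4504 -0.2611  0.1671]
(286, 312) [306.3 314.2] [ 0.4744 -0.2601  0.1736]
(243, 334) [293.3 320.9] [ 0.4508 -0.2572  0.1546]
```

Call:
move_arm --pt "0.0276 0.0085 0 0 0 0 -1" --pt "0.0276 0.0085 0 0 0 0 -1" --pt "0.0276 0.0085 0 0 0 0 -1" --pt "0.0276 0.0085 0 0 0 0 -1" --pt "0.0276 0.0085 0 0 0 0 -1" --pt "0.0276 0.0085 0 0 0 0 -1" --pt "0.0276 0.0085 0 0 0 0 -1" --pt "0.0276 0.0085 0 0 0 0 -1" --pt "0.0276 0.0085 0 0 0 0 -1" --pt "0.027 0.008 0 0 0 0 -1"

```text
clock: 9.5
position: [0.485, 0.0384, 0.1274]
ee_rot: [0.631, 0.776, -0.0, -0.0]
ft_force: [0.0, 0.1, -0.7]
grip_width: 0.111
```

Call:
move_arm --pt "0 0 0.02 0 0 0 -1" --pt "0 0 0 0 0 0 -1"

```text
clock: 9.75
position: [0.484, 0.0375, 0.1064]
ee_rot: [0.63, 0.776, -0.001, -0.001]
ft_force: [0.3, 0.1, -0.9]
grip_width: 0.104
```

```bash
python3 g.py .4852 .0382 .10 12;python3 - <<'E'
from h import *
a,_=snap('top','t8');b,_=snap('side','s8')
cv2.imwrite('pics/z13.png',cv2.resize(b[150:310,220:380,::-1],None,fx=3.7,fy=3.7,interpolation=cv2.INTER_CUBIC))
cv2.imwrite('pics/z14.png',cv2.resize(a[210:305,255:375,::-1],None,fx=6,fy=6,interpolation=cv2.INTER_CUBIC))
E
```

```text
t 9.75 p [0.484  0.0375 0.1064] ft [ 0.3  0.1 -0.9] w 0.104 yaw 11.86
shift in tool mm [0.5 1.3 6.4]  rot deg [-0.17 -0.04 -0.14]  shift after rot [0.5 1.3 6.4]
```

View pics/z13.png

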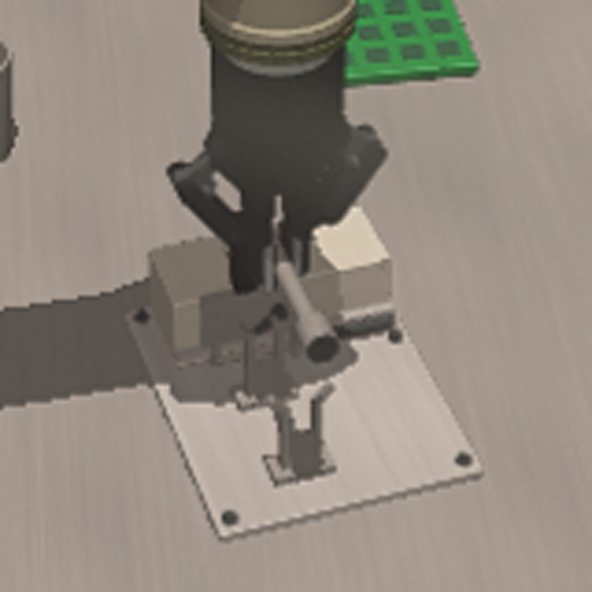

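View pics/z14.png

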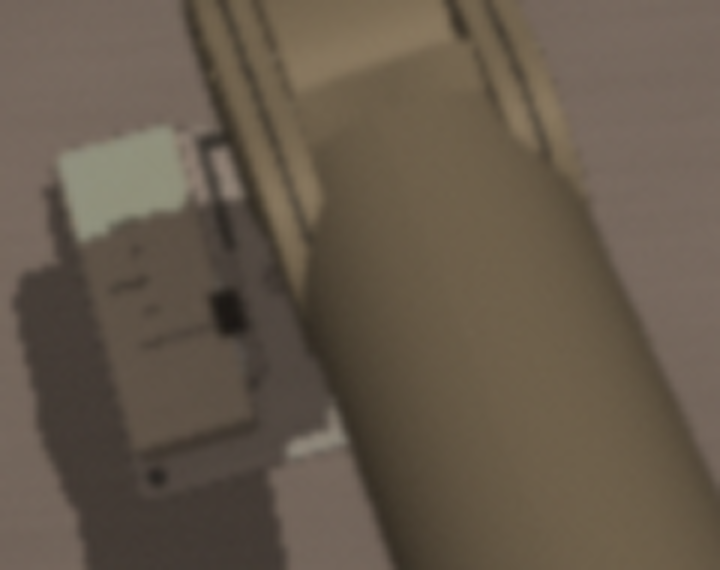

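```bash
python3 - <<'E'
from h import *
th=np.radians(12);c,s=np.cos(th),np.sin(th)
def st(x,y,z,o=(.48936,.02637)): return [o[0]+(c*x-s*y)/1e3,o[1]+(s*x+c*y)/1e3,z/1e3]
P=proj('side',[st(-7,-38,39),st(7,-38,39),st(-7,-38,64),st(7,-38,64),st(0,-72,8),st(22.5,-72,8)])
print(((P-[240,195]+.5)*5.5-.5).round(0))
# nozzle now, side-biased: head face centre
p=np.array([.484,.0375,.1064+.040])
d=np.array([-s,c,0])
for L in(-80.5,-60,-20):
  print(L,((proj('side',[p+d*L/1e3+[.0013,.0007,0]])-[220,150]+.5)*3.7-.5).round(0))
E
python3 -c "
import cv2
a=cv2.imread('pics/s0.png');cv2.imwrite('pics/z15.png',cv2.resize(a[235:290,275:325],None,fx=11,fy=11,interpolation=cv2.INTER_CUBIC))"
```

```text
[[324. 412.]
 [356. 404.]
 [325. 369.]
 [357. 361.]
 [366. 516.]
 [418. 504.]]
-80.5 [[319. 345.]]
-60 [[307. 322.]]
-20 [[285. 279.]]
```

View pics/z15.png

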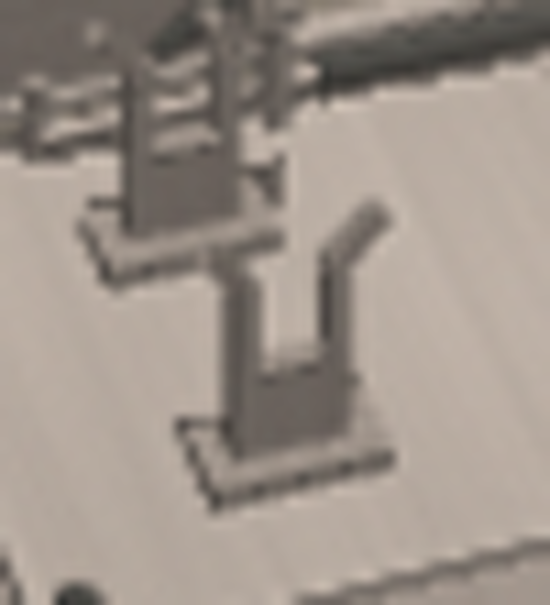

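Call:
move_arm --pt "0.0005 0.0008 0.015 0 0 0 -1" --pt "0 0 0.018 0 0 0 -1" --pt "0 0 0.018 0 0 0 -1" --pt "0 0 0.012 0 0 0 -1" --pt "0 0 0 0 0 0 -1"

```text
clock: 10.48
position: [0.4851, 0.0381, 0.0436]
ee_rot: [0.629, 0.777, -0.001, -0.001]
ft_force: [0.2, 0.6, -0.9]
grip_width: 0.106
```

```bash
python3 g.py .4847 .0382 .005 12;python3 - <<'E'
from h import *
b,_=snap('side','s9')
cv2.imwrite('pics/z16.png',cv2.resize(b[190:310,230:350,::-1],None,fx=5,fy=5,interpolation=cv2.INTER_CUBIC))
E
```

```text
t 10.47 p [0.4851 0.0381 0.0436] ft [ 0.2  0.6 -0.9] w 0.106 yaw 12.0
shift in tool mm [ 0.2 -0.3 38.6]  rot deg [-0.11 -0.04  0.  ]  shift after rot [ 0.2 -0.4 38.6]
```

View pics/z16.png

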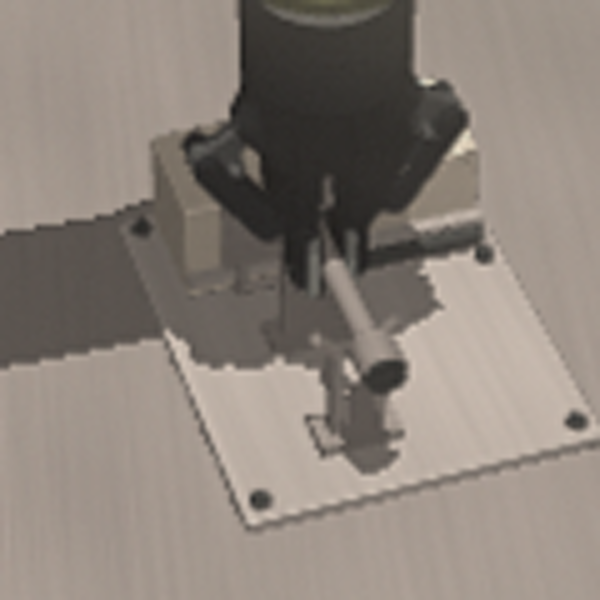

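Call:
move_arm --pt "0 0 0.005 0 0 0 -1" --pt "0 0 0.005 0 0 0 -1" --pt "0 0 0.004 0 0 0 -1" --pt "0 0 0 0 0 0 -1"

```text
clock: 11.02
position: [0.4856, 0.038, 0.0306]
ee_rot: [0.629, 0.777, -0.0, -0.0]
ft_force: [-2.7, -0.6, 2.0]
grip_width: 0.105
```

```bash
python3 g.py .4847 .0382 .005 12; python3 -c "
from workcell import manip;print(manip.get_obs()['torque'])"
```

```text
t 11.03 p [0.4856 0.038  0.0306] ft [-2.7 -0.6  2. ] w 0.105 yaw 12.0
shift in tool mm [ 0.4 -0.8 25.6]  rot deg [-0.04  0.    0.  ]  shift after rot [ 0.3 -0.8 25.6]
[0.0205215  0.52451714 0.06152623]
```

Call:
move_arm --pt "0 0 0.004 0 0 0 -1" --pt "0 0 0.004 0 0 0 -1" --pt "0 0 0 0 0 0 -1"

```text
clock: 11.4
position: [0.4848, 0.0378, 0.0222]
ee_rot: [0.629, 0.777, -0.001, -0.001]
ft_force: [-5.3, -1.4, 1.4]
grip_width: 0.111
```

```bash
python3 g.py .4847 .0382 .005 12; python3 -c "
from workcell import manip;print(manip.get_obs()['torque'])"
```

```text
t 11.4 p [0.4848 0.0378 0.0222] ft [-5.3 -1.4  1.4] w 0.111 yaw 12.01
shift in tool mm [ 0.4  0.1 17.2]  rot deg [-0.14  0.01  0.01]  shift after rot [ 0.4  0.  17.2]
[-0.15095858  1.16034597  0.19550702]
```

Call:
move_arm --pt "0 -0.0003 0.004 0 0 0 -1" --pt "0 -0.0003 0.004 0 0 0 -1" --pt "0 0 0 0 0 0 -1"

```text
clock: 11.78
position: [0.4841, 0.0377, 0.0138]
ee_rot: [0.629, 0.777, -0.001, -0.001]
ft_force: [-4.8, -1.3, -2.6]
grip_width: 0.103
```

```bash
python3 g.py .4847 .0382 .005 12; python3 -c "
from workcell import manip;print(manip.get_obs()['torque'])"
```

```text
t 11.78 p [0.4841 0.0377 0.0138] ft [-4.8 -1.3 -2.6] w 0.103 yaw 12.01
shift in tool mm [0.4 0.7 8.8]  rot deg [-0.13 -0.    0.01]  shift after rot [0.4 0.7 8.8]
[-0.27154091  1.03360956  0.21635642]
```

Call:
move_arm --pt "0 0 0.003 0 0 0 -1" --pt "0 0 0.003 0 0 0 -1" --pt "0 0 0.002 0 0 0 -1" --pt "0 0 0 0 0 0 -1"

```text
clock: 12.28
position: [0.4861, 0.0382, 0.0069]
ee_rot: [0.629, 0.777, 0.001, 0.0]
ft_force: [-0.0, 0.2, -0.5]
grip_width: 0.104
```

```bash
python3 g.py .4847 .0382 .005 12
python3 - <<'E'
from h import *
print(manip.get_obs()['torque'])
b,d=snap('side','s10')
cv2.imwrite('pics/z17.png',cv2.resize(b[190:310,230:350,::-1],None,fx=5,fy=5,interpolation=cv2.INTER_CUBIC))
E
```

```text
t 12.28 p [0.4861 0.0382 0.0069] ft [-0.   0.2 -0.5] w 0.104 yaw 11.99
shift in tool mm [ 0.3 -1.4  1.9]  rot deg [ 0.09 -0.01 -0.01]  shift after rot [ 0.3 -1.4  1.9]
[0.00375408 0.0284034  0.04223801]
```

View pics/z17.png

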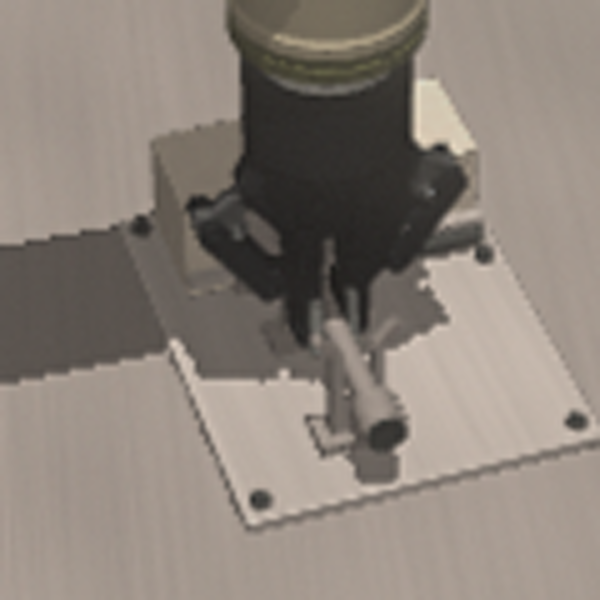

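Call:
move_arm --pt "0 0 0.0015 0 0 0 -1" --pt "0 0 0.0015 0 0 0 -1" --pt "0 0 0 0 0 0 -1"

```text
clock: 12.7
position: [0.486, 0.0381, 0.0047]
ee_rot: [0.629, 0.777, 0.0, 0.001]
ft_force: [-4.6, -0.5, 13.2]
grip_width: 0.106
```

```bash
python3 g.py .4847 .0382 .005 12; python3 -c "
from workcell import manip;print(manip.get_obs()['torque'])"
```

```text
t 12.7 p [0.486  0.0381 0.0047] ft [-4.6 -0.5 13.2] w 0.106 yaw 12.0
shift in tool mm [ 0.4 -1.3 -0.3]  rot deg [0.06 0.04 0.  ]  shift after rot [ 0.4 -1.3 -0.3]
[-0.13910077  1.02679683  0.03800374]
```

Call:
move_arm --pt "0 0 0.001 0 0 0 -1" --pt "0 0 0.001 0 0 0 -1" --pt "0 0 0 0 0 0 -1"

```text
clock: 13.08
position: [0.4862, 0.038, 0.0043]
ee_rot: [0.629, 0.777, -0.0, 0.001]
ft_force: [-14.9, -2.0, 37.8]
grip_width: 0.106
```

```bash
python3 g.py .4847 .0382 .005 12
```

```text
t 13.07 p [0.4862 0.038  0.0043] ft [-14.9  -2.   37.8] w 0.106 yaw 12.01
shift in tool mm [ 0.5 -1.5 -0.7]  rot deg [0.06 0.11 0.01]  shift after rot [ 0.5 -1.5 -0.7]
```

Call:
move_arm --pt "0 0 -0.0025 0 0 0 -1" --pt "0 0 0 0 0 0 -1"

```text
clock: 13.32
position: [0.4861, 0.0381, 0.0049]
ee_rot: [0.629, 0.777, 0.0, 0.001]
ft_force: [-1.9, -0.6, 9.0]
grip_width: 0.112
```

```bash
python3 g.py .4847 .0382 .005 12
```

```text
t 13.32 p [0.4861 0.0381 0.0049] ft [-1.9 -0.6  9. ] w 0.112 yaw 12.0
shift in tool mm [ 0.4 -1.3 -0.1]  rot deg [ 0.09  0.02 -0.  ]  shift after rot [ 0.4 -1.3 -0.1]
```

Call:
move_arm --pt "0 0 0 0 0 0 0" --pt "0 0 0 0 0 0 0.5" --pt "0 0 0 0 0 0 1" --pt "0 0 0 0 0 0 1" --pt "0 0 0 0 0 0 1" --pt "0 0 0 0 0 0 1" --pt "0 0 0 0 0 0 1" --force 25

```text
clock: 14.2
position: [0.4853, 0.0379, 0.0042]
ee_rot: [0.629, 0.777, -0.0, 0.0]
ft_force: [0.3, 0.3, 0.3]
grip_width: 0.998
```

Call:
move_arm --pt "0 0 -0.01 0 0 0 1" --pt "0 0 -0.025 0 0 0 1" --pt "0 0 -0.03 0 0 0 1" --pt "0 0 -0.03 0 0 0 1" --pt "0 0 -0.03 0 0 0 1" --pt "0 0 -0.015 0 0 0 1" --pt "-0.02 0 0 0 0 0 1" --pt "-0.03 0 0 0 0 0 1" --pt "-0.03 0 0 0 0 0 1"

```text
clock: 15.32
position: [0.5018, -0.0411, 0.144]
ee_rot: [0.629, 0.777, -0.0, -0.0]
ft_force: [0.2, 0.6, 0.9]
grip_width: 1.003
```

```bash
python3 g.py .4847 .0382 .005 12
python3 - <<'E'
from h import *
a,_=snap('top','t11');b,d=snap('side','s11')
cv2.imwrite('pics/z18.png',cv2.resize(b[190:310,230:350,::-1],None,fx=5,fy=5,interpolation=cv2.INTER_CUBIC))
cv2.imwrite('pics/z19.png',cv2.resize(a[215:305,255:355,::-1],None,fx=6.6,fy=6.6,interpolation=cv2.INTER_CUBIC))
E
```

```text
t 15.32 p [ 0.5018 -0.0411  0.144 ] ft [0.2 0.6 0.9] w 1.003 yaw 12.02
shift in tool mm [ 8.11e+01 -1.00e-01  1.39e+02]  rot deg [-0.03 -0.    0.02]  shift after rot [ 81.1  -0.2 139. ]
```

View pics/z18.png

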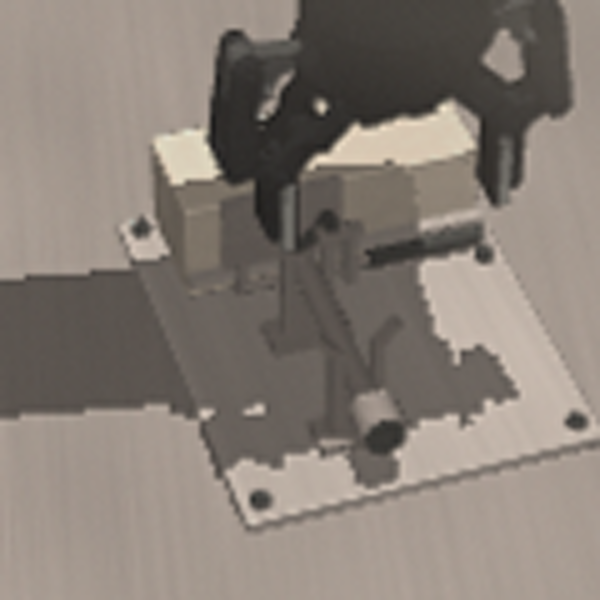

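View pics/z19.png

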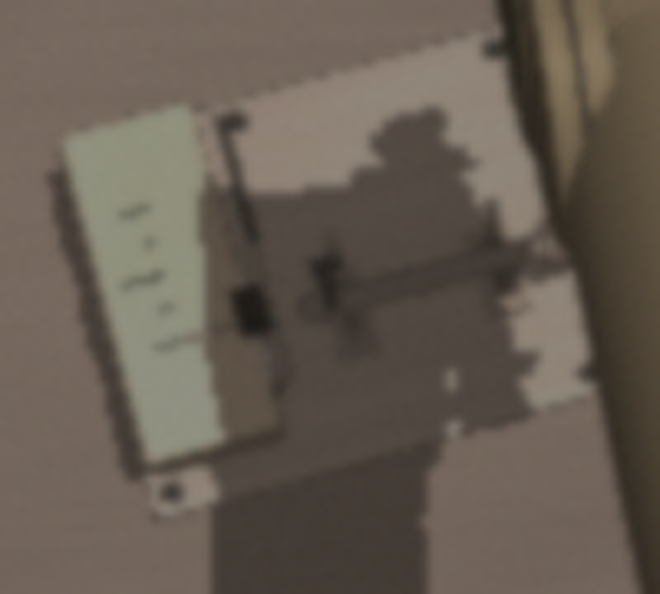

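```bash
python3 g.py .4717 .1027 .18 12
python3 - <<'E'
from h import *
def un(z,s,o): return (np.array(z,float)+.5)/s-.5+np.array(o)
c,s=np.cos(np.radians(12)),np.sin(np.radians(12))
p=plane('top',un([(265,328)],7,(255,215)),.107)[0]; d=p[:2]-[.48531,.03038]; print('top',p,'stand',c*d[0]+s*d[1],-s*d[0]+c*d[1])
p=plane('side',un([(252,106)],5.5,(240,195)),.107)[0]; d=p[:2]-[.48936,.02637]; print('side',p,'stand',c*d[0]+s*d[1],-s*d[0]+c*d[1])
E
```

```text
t 15.43 p [ 0.5019 -0.0439  0.1437] ft [ 0.  -0.2 -0.1] w 0.998 yaw 11.73
shift in tool mm [149.6   0.2 -36.4]  rot deg [-0.06  0.03 -0.27]  shift after rot [149.6   0.9 -36.3]
top [0.46804888 0.10421105 0.107     ] stand -0.001533589689708634 0.07580645086892059
side [0.47320593 0.10590385 0.107     ] stand 0.0007349570726904245 0.081154466497835
```

Call:
move_arm --pt "0.01 0 -0.03 0 0 0 1" --pt "0.03 0 -0.006 0 0 0 1" --pt "0.035 0 0 0 0 0 1" --pt "0.035 0 0 0 0 0 1" --pt "0.037 0 0 0 0 0 1" --pt "0 0 0 0 0 0 1"

```text
clock: 16.18
position: [0.4702, 0.107, 0.1802]
ee_rot: [0.627, 0.779, 0.0, -0.0]
ft_force: [0.1, -1.0, 0.4]
grip_width: 1.005
```

```bash
python3 g.py .4717 .1027 .05 12
python3 - <<'E'
from h import *
b,d=snap('side','s12')
cv2.imwrite('pics/z20.png',cv2.resize(b[190:310,230:350,::-1],None,fx=5,fy=5,interpolation=cv2.INTER_CUBIC))
cv2.imwrite('pics/z21.png',cv2.resize(b[225:290,270:330,::-1],None,fx=9,fy=9,interpolation=cv2.INTER_CUBIC))
E
```

```text
t 16.18 p [0.4702 0.107  0.1802] ft [ 0.1 -1.   0.4] w 1.005 yaw 12.32
shift in tool mm [ -4.6   0.5 130.2]  rot deg [-0.   -0.03  0.32]  shift after rot [ -4.5   0.5 130.2]
```

View pics/z20.png

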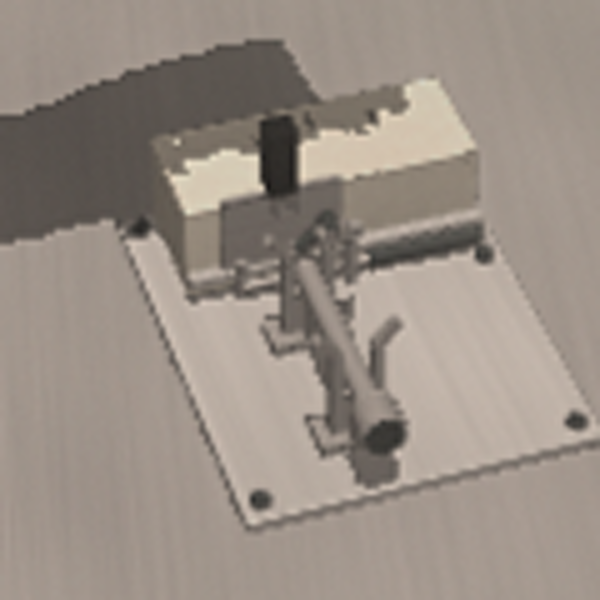

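View pics/z21.png

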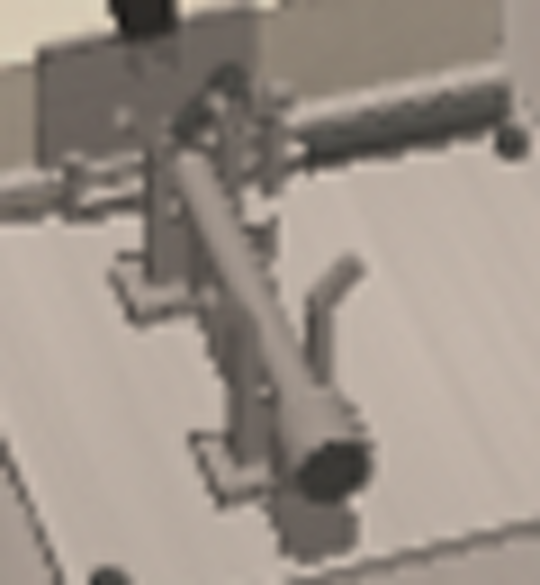

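Run:
```python
from h import *
c,s=np.cos(np.radians(12)),np.sin(np.radians(12))
def st(x,y,z,o=(.48936,.02637)): return [o[0]+(c*x-s*y)/1e3,o[1]+(s*x+c*y)/1e3,z/1e3]
q=proj('side',[st(0,-72.5,45),st(0,-72.5,50),st(0,-70.5,45),st(0,60,51),st(0,60,56)])
print(((q-[270,225]+.5)*9-.5).round(0))
d=np.load('pics/s12.npz')['d']
for z in[(335,468),(195,170),(215,215),(240,265),(270,330),(290,365)]:
    u=(np.array(z)+.5)/9-.5+[270,225];p=depthpt('side',[u],d)[0];e=p[:2]-[.48936,.02637]
    print(z,(1e3*np.array([c*e[0]+s*e[1],-s*e[0]+c*e[1],p[2]])).round(1))
```

```text
[[333. 475.]
 [333. 461.]
 [330. 469.]
 [167. 116.]
 [166. 102.]]
(335, 468) [ -0.1 -74.2  49.1]
(195, 170) [ 1.1 39.5 49.3]
(215, 215) [ 1.9 25.5 45.4]
(240, 265) [-0.8 -2.9 54. ]
(270, 330) [ -0.1 -24.6  50.7]
(290, 365) [  0.8 -37.6  50.2]
```

Jaw: the dark finger runs from px (295,233) to (290,239), the same as when first shut, and it crosses over the tube. The head face at crop (335,468) fits axis z≈45–47 mm. The nozzle is seated, so on to the shutter.

Call:
move_arm --pt "-0.0045 0.0005 0.01 0 0 0 1" --pt "0 0 0.03 0 0 0 1" --pt "0 0 0.03 0 0 0 1" --pt "0 0 0.03 0 0 0 1" --pt "0 0 0.018 0 0 0 1" --pt "0 0 0.01 0 0 0 1" --pt "0 0 0 0 0 0 1"

```text
clock: 17.1
position: [0.4728, 0.099, 0.052]
ee_rot: [0.629, 0.777, -0.0, -0.0]
ft_force: [0.7, -0.2, 0.9]
grip_width: 0.998
```

```bash
python3 g.py .4717 .1027 .052 12
python3 - <<'E'
from h import *
b,d=snap('side','s13');a,_=snap('top','t13')
cv2.imwrite('pics/z22.png',cv2.resize(b[190:310,230:350,::-1],None,fx=5,fy=5,interpolation=cv2.INTER_CUBIC))
cv2.imwrite('pics/z23.png',cv2.resize(a[215:305,255:355,::-1],None,fx=6.6,fy=6.6,interpolation=cv2.INTER_CUBIC))
E
```

```text
t 17.1 p [0.4728 0.099  0.052 ] ft [ 0.7 -0.2  0.9] w 0.998 yaw 11.98
shift in tool mm [ 3.9 -0.3 -0. ]  rot deg [-0.03 -0.01 -0.02]  shift after rot [ 3.9 -0.3 -0. ]
```

View pics/z22.png

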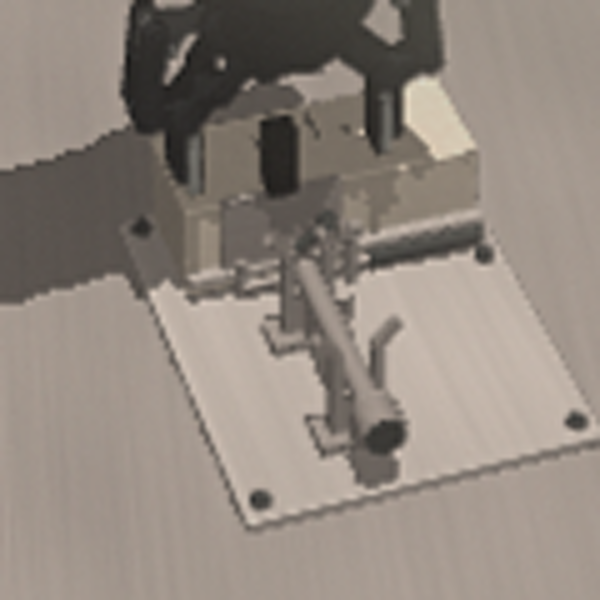

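View pics/z23.png

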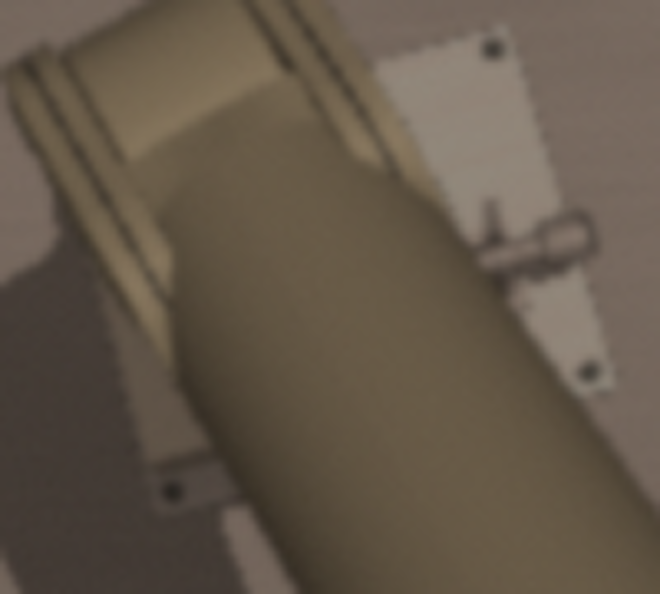

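Run:
```python
from h import *
c,s=np.cos(np.radians(12)),np.sin(np.radians(12))
d=np.load('pics/s13.npz')['d']
for v in (150,165,185):
  for z in[(172,v),(184,v),(192,v),(203,v),(266,v),(280,v),(294,v),(372,v-25),(380,v-25),(390,v-25),(400,v-25)]:
    u=(np.array(z)+.5)/5-.5+[230,190];p=depthpt('side',[u],d)[0];e=p[:2]-[.48936,.02637]
    print(z,(1e3*np.array([c*e[0]+s*e[1],-s*e[0]+c*e[1],p[2]])).round(1))
```

```text
(172, 150) [-54.1  71.  112.4]
(184, 150) [-48.7  69.9 111.9]
(192, 150) [-46.6  63.5 116.4]
(203, 150) [-42.2  60.7 117.5]
(266, 150) [-7.2 76.9 95. ]
(280, 150) [-1.8 72.  97.5]
(294, 150) [ 5.2 72.7 95. ]
(372, 125) [44.8 75.3 97.8]
(380, 125) [ 45.7  66.6 104.5]
(390, 125) [ 50.1  65.1 104.4]
(400, 125) [57.4 71.3 97.6]
(172, 165) [-55.7  66.3 107.6]
(184, 165) [-48.9  70.1 102.6]
(192, 165) [-47.1  62.9 108. ]
(203, 165) [-41.2  65.5 104.3]
(266, 165) [-9.5 69.6 92.3]
(280, 165) [-1.8 72.4 87.9]
(294, 165) [ 4.6 70.9 87.4]
(372, 140) [44.2 73.3 90.2]
(380, 140) [44.7 63.5 98. ]
(390, 140) [51.4 68.2 92.4]
(400, 140) [66.7 95.7 66.2]
(172, 185) [-45.8 105.5  60.1]
(184, 185) [-42.   97.5  65.7]
(192, 185) [-47.8  61.6  97.2]
(203, 185) [-40.5  69.   89. ]
(266, 185) [-8.  75.2 74.8]
(280, 185) [-1.6 73.3 74.6]
(294, 185) [ 5.4 73.6 72.4]
(372, 160) [49.6 88.  64.3]
(380, 160) [52.9 85.8 65.2]
(390, 160) [56.3 80.9 68.3]
(400, 160) [62.5 83.9 64.1]
```

Call:
move_arm --pt "0.003 -0.003 0 0 0 0 1" --pt "0 0 0 0 0 0 -1" --pt "0 0 0 0 0 0 -1" --pt "0 0 0 0 0 0 -1" --pt "0 0 0 0 0 0 -1" --pt "0 0 0 0 0 0 -1" --pt "0 0 0 0 0 0 -1" --pt "0 0 0 0 0 0 -1" --pt "0 0 0 0 0 0 -1" --force 25

```text
clock: 18.32
position: [0.4712, 0.1019, 0.0527]
ee_rot: [0.629, 0.777, 0.002, 0.001]
ft_force: [9.5, 1.8, -6.1]
grip_width: 0.18
```

```bash
python3 g.py .4717 .1027 .052 12
python3 - <<'E'
from h import *
b,d=snap('side','s14')
cv2.imwrite('pics/z24.png',cv2.resize(b[190:310,230:350,::-1],None,fx=5,fy=5,interpolation=cv2.INTER_CUBIC))
E
```

```text
t 18.32 p [0.4712 0.1019 0.0527] ft [ 9.5  1.8 -6.1] w 0.18 yaw 11.99
shift in tool mm [0.7 0.6 0.7]  rot deg [ 0.23 -0.03 -0.01]  shift after rot [0.7 0.6 0.7]
```

View pics/z24.png

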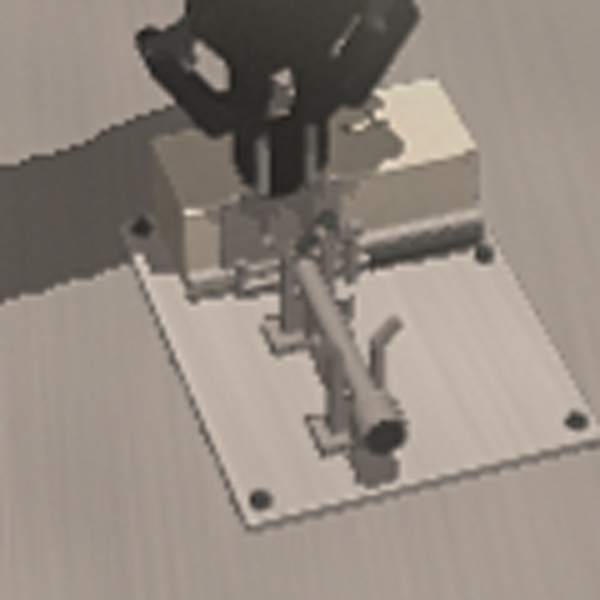

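Block gripped: opening 0.18, about 15.3 mm, with the shutter shut at TCP (0.4712, 0.1019). Half travel is then TCP ≈ (0.5005, 0.1081). I'll firm the grip and slide.

Call:
move_arm --pt "0 0 0 0 0 0 -1" --pt "0 0.005 0 0 0 0 -1" --pt "0 0.008 0 0 0 0 -1" --pt "0 0.008 0 0 0 0 -1" --pt "0 0.008 0 0 0 0 -1" --pt "0 0 0 0 0 0 -1" --pt "0 0 0 0 0 0 -1" --force 80

```text
clock: 19.25
position: [0.4972, 0.1075, 0.0526]
ee_rot: [0.629, 0.777, -0.001, -0.0]
ft_force: [-6.5, -2.3, 11.0]
grip_width: 0.17
```

```bash
python3 g.py .5005 .1081 .0527 12
python3 - <<'E'
from h import *
b,d=snap('side','s15');a,_=snap('top','t15')
cv2.imwrite('pics/z25.png',cv2.resize(b[190:310,230:350,::-1],None,fx=5,fy=5,interpolation=cv2.INTER_CUBIC))
cv2.imwrite('pics/z26.png',cv2.resize(a[215:305,255:355,::-1],None,fx=6.6,fy=6.6,interpolation=cv2.INTER_CUBIC))
E
```

```text
t 19.25 p [0.4972 0.1075 0.0526] ft [-6.5 -2.3 11. ] w 0.17 yaw 12.0
shift in tool mm [-0.1  3.4 -0.1]  rot deg [-0.08  0.03  0.  ]  shift after rot [-0.1  3.4 -0.1]
```

View pics/z25.png

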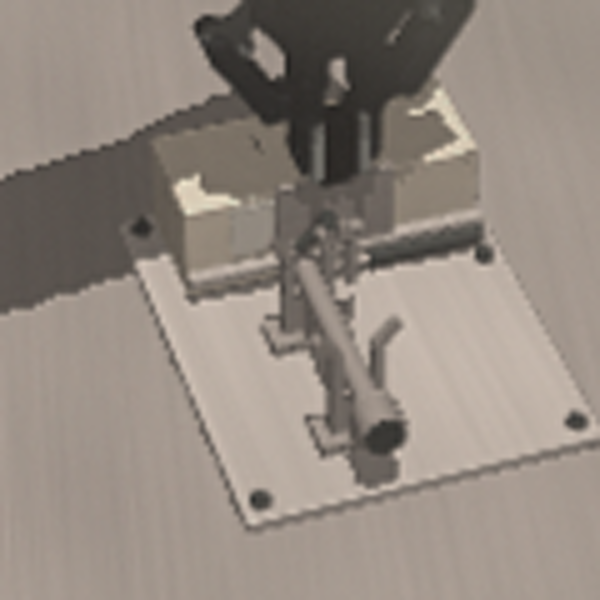

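View pics/z26.png

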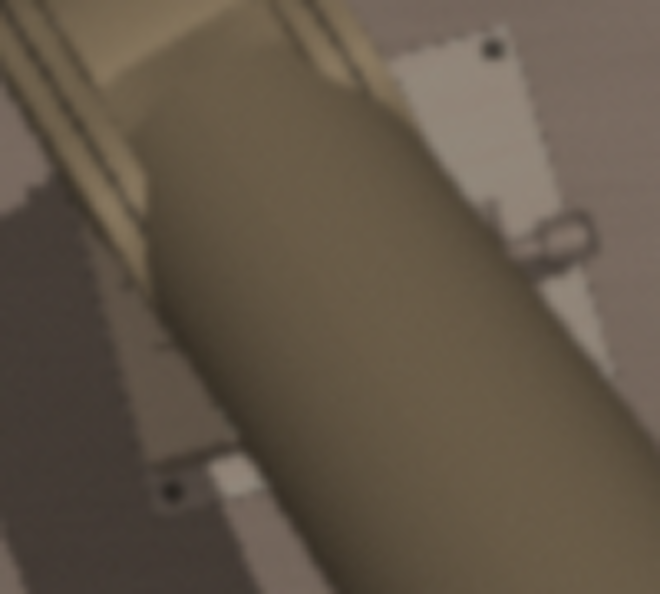

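Call:
move_arm --pt "0 0.0017 -0.0004 0 0 0 -1" --pt "0 0.0017 0 0 0 0 -1" --pt "0 0 0 0 0 0 -1" --pt "0 0 0 0 0 0 -1" --pt "0 0 0 0 0 0 -1"

```text
clock: 19.98
position: [0.4999, 0.1081, 0.0527]
ee_rot: [0.629, 0.777, -0.001, -0.001]
ft_force: [-7.5, -1.2, 7.8]
grip_width: 0.171
```

```bash
python3 g.py .5005 .1081 .0527 12
python3 - <<'E'
from h import *
b,d=snap('side','s16')
cv2.imwrite('pics/z27.png',cv2.resize(b[190:310,230:350,::-1],None,fx=5,fy=5,interpolation=cv2.INTER_CUBIC))
E
python3 g.py .5005 .1081 .0527 12
```

```text
t 19.98 p [0.4999 0.1081 0.0527] ft [-7.5 -1.2  7.8] w 0.171 yaw 12.01
shift in tool mm [-0.1  0.6 -0. ]  rot deg [-0.14  0.03  0.01]  shift after rot [-0.1  0.6 -0. ]
t 20.02 p [0.4999 0.1081 0.0527] ft [-7.3 -2.   8.7] w 0.172 yaw 12.01
shift in tool mm [-0.1  0.6 -0. ]  rot deg [-0.14  0.03  0.01]  shift after rot [-0.1  0.6 -0. ]
```

View pics/z27.png

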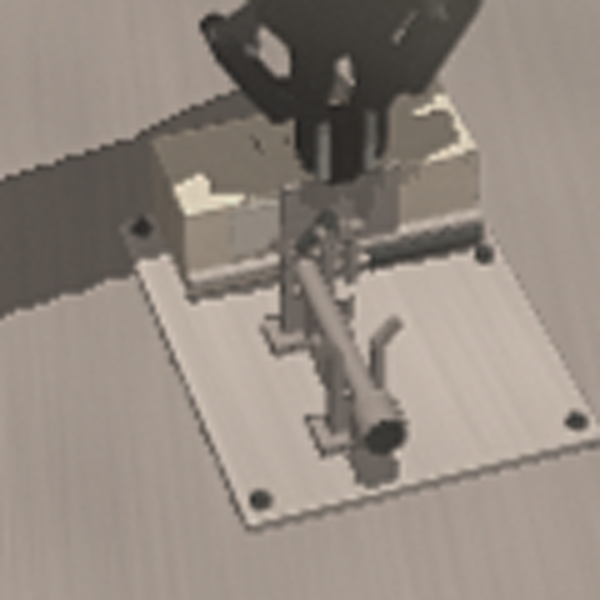

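Run:
```python
from h import *
c,s=np.cos(np.radians(12)),np.sin(np.radians(12))
def st(x,y,z,o=(.48936,.02637)): return [o[0]+(c*x-s*y)/1e3,o[1]+(s*x+c*y)/1e3,z/1e3]
print(proj('side',[st(x,75,50) for x in(-25,-20,5,9.4,10)]))
for n in('s12','s14','s16'):
    g=np.load('pics/%s.npz'%n)['p'].mean(2)
    for v in(235,237,239): print(n,v,g[v,270:292].astype(int).tolist())
```

```text
[[276.13980804 235.97700992]
 [278.14444841 235.53221311]
 [288.11570681 233.32015026]
 [289.86166177 232.93288854]
 [290.0995376  232.88012803]]
s12 235 [136, 136, 136, 129, 95, 100, 100, 99, 98, 98, 98, 99, 98, 99, 99, 100, 101, 100, 101, 100, 98, 92]
s12 237 [135, 134, 134, 128, 95, 99, 100, 100, 100, 100, 98, 98, 106, 131, 117, 100, 98, 99, 102, 93, 77, 73]
s12 239 [133, 131, 133, 126, 87, 98, 98, 97, 99, 98, 98, 98, 100, 101, 87, 100, 102, 105, 102, 70, 65, 74]
s14 235 [138, 137, 138, 132, 97, 101, 100, 100, 98, 99, 99, 95, 82, 88, 101, 100, 101, 100, 101, 98, 86, 80]
s14 237 [136, 135, 134, 128, 95, 99, 101, 100, 101, 101, 101, 99, 108, 129, 118, 100, 98, 99, 103, 93, 77, 72]
s14 239 [134, 134, 134, 127, 95, 99, 99, 99, 98, 98, 98, 97, 100, 102, 88, 100, 103, 105, 101, 71, 65, 73]
s16 235 [137, 138, 136, 135, 133, 132, 128, 136, 135, 136, 135, 135, 136, 135, 137, 131, 98, 100, 101, 100, 101, 93]
s16 237 [136, 135, 134, 134, 133, 130, 127, 136, 136, 135, 134, 136, 137, 134, 127, 120, 98, 99, 102, 95, 77, 73]
s16 239 [135, 133, 132, 133, 134, 133, 133, 137, 136, 136, 134, 133, 131, 115, 89, 97, 102, 105, 101, 69, 65, 73]
```

Call:
move_arm --pt "0 0.0004 -0.0003 0 0 0 -1" --pt "0 0 0 0 0 0 -1" --pt "0 0 0 0 0 0 -1" --pt "0 0 0 0 0 0 -1" --pt "0 0 0 0 0 0 -1" --pt "0 0 0 0 0 0 -1"

```text
clock: 20.78
position: [0.5, 0.108, 0.0527]
ee_rot: [0.629, 0.777, -0.001, -0.001]
ft_force: [-6.5, -0.9, 7.3]
grip_width: 0.174
```

```bash
python3 g.py .5005 .1081 .0527 12
python3 - <<'E'
from h import *
b,d=snap('side','s17')
g=b.mean(2)
for v in(233,235): print(g[v,281:290].astype(int).tolist())
cv2.imwrite('pics/z28.png',cv2.resize(b[205:250,265:340,::-1],None,fx=10,fy=10,interpolation=cv2.INTER_CUBIC))
E
python3 g.py .5005 .1081 .0527 12
```

```text
t 20.77 p [0.5    0.108  0.0527] ft [-6.5 -0.9  7.3] w 0.174 yaw 12.0
shift in tool mm [-0.   0.5 -0. ]  rot deg [-0.18  0.03  0.  ]  shift after rot [-0.   0.5 -0. ]
[136, 136, 136, 137, 129, 86, 99, 99, 98]
[136, 136, 136, 137, 130, 98, 100, 101, 100]
t 20.82 p [0.5    0.108  0.0527] ft [-8.4 -1.9  6.9] w 0.172 yaw 12.01
shift in tool mm [-0.1  0.5 -0. ]  rot deg [-0.18  0.03  0.01]  shift after rot [-0.1  0.5 -0. ]
```

View pics/z28.png

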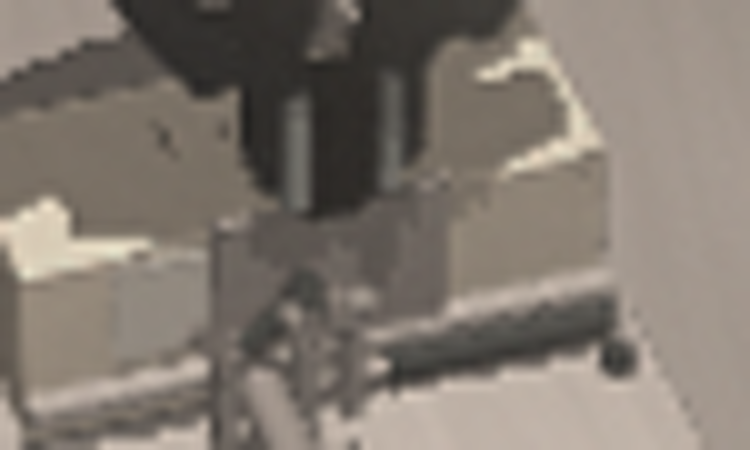

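The shutter's left edge moved 12.0 px from its shut position, which is 30 mm. The spring load along x is about 6.5–8 N, and 7.5 N is expected at half travel. The jaw still shows over the tube at crop (265,330). Handing in.

```bash
python3 -c "
from workcell import manip;print(manip.hand_in())"
```

```text
the job is handed in; nothing more can be done
None
```

I seated the nozzle in the fork clip with the jaw shut over it and let go of it. I then slid the shutter to half travel and handed in at about 21 s, still gripping its block with 80 N.

**Nozzle:**
- It bottomed in the forks at an axis height of about 45 mm, and I pressed to 38 N at the wrist.
- The side push from the jaw dropped away just before it bottomed.
- The later side picture shows the jaw in its original shut position across the tube, the tip towards the lamp box and the head beyond the outer fork.

**Shutter:**
- The camera shows its edge moved 12.0 px, which is about 30 mm.
- The arm's own reading gives about 29.4–29.5 mm, so the two differ by about 0.5 mm.
- The spring load along x read 6.5–8.4 N, against 7.5 N expected.
- I could not see the pointer on the long mark, because the gripper and arm hid it.

**Problems on the way:**
- The first grasp failed. The real fingertips sit about 21 mm above the reported TCP, so the fingers shut on top of the tube and pressed it with about 12 N. I corrected for that offset afterwards.
- The two cameras disagreed by about 4 mm on positions, so I used their average and trimmed by contact and relative views.
- An upward wrist force of about 7 N, with no identified cause, remained while I held the shutter.

I did not touch the jar, beaker, scraper or mould tray.

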